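# Put the mixed-up dressing station right

## Robot

A 6-joint arm with a two-finger parallel gripper is mounted at the origin on a cart in front of the work surface, level with it; the furniture and walls round the work are solid. World frame = base frame: x ahead of the robot, y to its left, z up, the work surface at z = 0. Lengths are in m, angles in degrees, forces in N, time in s.
With the tool pointing down it reaches from about 0.4 to 0.825 m from the base axis. Payload 7 kg.
Tool frame: the origin (TCP) lies on the centre line of the jaws, within the pads' length; the fingertips stand 8 mm ahead of it and the grasp point (between the pads) lies 11 mm behind it; z points along the fingers, y is the line along which they close (so a half turn about z gives the same grasp; the last joint's range is limited). The gripper opens to 88 mm and grips with 3 to 60 N. Pads are 19 mm wide; open, the fingers measure 130 mm over their backs; the gripper's body (78 mm by 193 mm) begins 47 mm behind the grasp point.
Start: joints at [-48.925, 20.546, 0.682, 0, -70.136, -16.507], TCP at [0.281, -0.614, 0.235] pointing down, gripper open.
Joint ranges: [-176.03, 176.03], [-82.01, 121.73], [-58.28, 71.71], [-173.87, 95.51], [-174.79, -0.11], [-173.66, 173.66]. Speed limits (degrees/s): [136.94, 136.94, 172.46, 180, 180, 180].

## Interface

Orientations are given as [roll, pitch, yaw] about the fixed x, y, z axes, in that order (R = Rz(yaw) Ry(pitch) Rx(roll)).
In Python, from plant import r gives the robot as it stands.
- The arm moves only by the tool carry_out, never from a script. Its argument "targets" is a list of rows, each a list of 6 numbers: the shift along the tool's x, y, z scaled (see below), then the turn, a rotation vector about the tool's x, y, z scaled (see below). A call has 1 to 5 rows; each row shifts and turns the commanded pose from where the row before left it, along the tool's axes as they then stand; what a row does not reach is not made up. The controller multiplies each number of a shift by 0.5 m and each number of a turn by 60 degrees. A row lasts 1/8 s, in which the tool goes at most 62.5 mm and 10.7 degrees, less where a joint would pass 70% of its speed; a pose out of reach is approached as far as the arm can. A call with a number of a shift or a turn outside -1 to 1 is refused whole. A call with a gripper value outside its range is refused whole. "hand" is the opening, from 0 (shut) to 1 (fully open), set as the call begins (left out, the last holds). The fingers move at their own pace and stop on an object; "squeeze" is the grip in N (left out, the last holds). Time passes only in rows, so rows that do not move let the fingers close. It gives the time, the measured TCP pose, the force, the opening and the grip force at its end, in the units of the state.
- r.get_state(): the state, without advancing time (a new reading comes with each control period).
- r.capture(name): name is "side" or "top"; returns the picture (400x640x3 uint8, red, green, blue); there is no depth.
- r.camera_info(name): a dict with "K" (3x3 intrinsics, pixels), "distortion" ([k1, k2, p1, p2, k3] as OpenCV has them; the pictures are not rectified), "eye" and "attitude" of the camera in the world. Camera axes: x right, y down, z forward; pixel columns grow to the right and rows downward; lengths in m; the calibration is good to about 2 mm. A picture is of the moment at which its call begins. camera_info takes no time and is no camera call.
- r.close_job(): hands the job in; it is judged then, once.
The state is a dict: "time_s": time; "joints": joint angles; "qd": joint speeds; "joint_torque": joint torques, N m; "tcp_pos": TCP position; "eef_rot": TCP orientation; "contact_force": force on the tool from outside, world axes, zero at the start; "moment": the same for the moment, N m; "gripper_width": finger opening in m; "gripper_force": force on a finger pad.
Only numpy, scipy, OpenCV 4.12 (cv2) and the standard library are available. Lean on these libraries where they do the work, as an engineer would, in place of code of your own. Each camera call takes 0.05 s, during which the arm holds its last target. There are 200 camera calls.

## Task

Three things in the middle of the bench stand in each other's places: the brown bottle in the oblong steel tray, the white swab carton in the kidney dish, the gauze roll on the round steel stand. Move the bottle onto the round stand, the carton into the oblong tray (lengthwise) and the gauze roll into the middle of the kidney dish, each left standing upright and flat on the floor inside the rim; one of them will have to wait on the free bench meanwhile. Do not tip any of them over, and leave the clear bottle, the mug and the ointment pot where they are.

Things in the scene. Friction and masses are not known exactly. Their poses are not given: they have to be found in the camera images.
- brown_bottle: Round brown glass bottle with a black cap, to be moved. 51 mm diameter, 108 mm high, about 0.2 kg; straight body up to about 80 mm, cap 32 mm wide from about 91 mm. Origin: centre of its underside, z up its axis. At the start it stands in the oblong tray.
- carton: Upright white cardboard carton of swabs with a blue-green print, to be moved. 23 mm (its x) by 75 mm (its y) by 98 mm high, rigid and closed, about 50 g. Origin: centre of its underside, z up. At the start it stands in the kidney dish, roughly along the dish; grip it across the 23 mm.
- gauze_roll: White rolled gauze bandage standing on end, rigid, to be moved. About 49 x 46 mm, nearly round, 63 mm high, about 50 g. Origin: centre of its underside, z up. At the start it stands on the round stand (other rolls far off at the left are room furnishing).
- round_stand: Place for the bottle: round steel stand fixed to the bench, with a shallow round recess 70 mm across. Recess floor 5 mm above the bench, rim top 14 mm above it, rim 82 mm across outside, foot flange 96 mm across. Origin: centre of the underside, on the bench.
- oblong_tray: Place for the carton: small oblong steel tray fixed to the bench. Inside 64 mm (its x) by 98 mm (its y), floor 5 mm above the bench, rim top 16 mm above it, foot flange 84 x 118 mm. Origin: centre of the underside, on the bench; y runs along its length.
- kidney_dish: Place for the gauze roll: white steel kidney-shaped dish fixed to the bench, 108 mm (its x) by 217 mm (its y) by 35 mm high. Floor 5 mm above the bench, flat for at least 30 mm (along x) and 60 mm (along y) either side of the origin; the walls slope. Origin: centre of the outline's bounding box, on the bench; y runs along its length.
- clear_bottle: Bystander: clear bottle with white cap, 43 mm diameter, 98 mm high, loose, behind the work. Origin: centre of its underside.
- mug: Bystander: white mug with a handle, 78 x 110 x 97 mm, loose, behind the work. Origin: centre of its underside's bounding box; the handle points to its -y.
- pot: Bystander: squat round ointment pot, 69 mm diameter, 41 mm high, loose, at the front left. Origin: centre of its underside.

How it is judged (in metres and radians):
At the end, for the whole second after the job is handed in: Each upright (within 8.5 deg), at rest on the floor inside the rim (underside under 10 mm, roll 12 mm): bottle within 12 mm of the round stand's centre, carton within 22 mm and 20 deg of the oblong tray's centre and length, roll within 25 mm of the kidney dish's centre. Released (horizontal distance between brown_bottle and round_stand below 0.012 m and height (world z) of brown_bottle between 0.001 and 0.01 m and angle between each of brown_bottle, carton, gauze_roll's own z axis and vertical below 0.15 rad and linear speed of each of brown_bottle, carton, gauze_roll below 0.02 m/s and angular speed of each of brown_bottle, carton, gauze_roll below 0.5 rad/s and horizontal distance between carton and oblong_tray below 0.022 m and height (world z) of carton between 0.001 and 0.01 m and horizontal distance between gauze_roll and kidney_dish below 0.025 m and height (world z) of gauze_roll between 0.001 and 0.012 m and angle between the y axis of carton and the y axis of oblong_tray, either way round below 0.35 rad); the robot touches nothing.
It fails at once if the clear bottle, the mug or the ointment pot is disturbed (moved more than 15 mm) (distance of any of clear_bottle, mug, pot from where it was at the start of the episode above 0.015 m).
It fails at once if the brown bottle, the carton or the gauze roll is tipped over (more than 60 degrees) (angle between any of brown_bottle, carton, gauze_roll's own z axis and vertical above 1.05 rad).
It also fails if it takes over 109 s, if anything falls off the work surface, if the arm or the gripper's body presses on something with over 40 N, if the wrist force passes 120 N, or if a joint passes its speed limit or range.

## Working session

There is one attempt and no reset: what is moved stays moved. The work goes in short steps, Python scripts to look and compute and a tool call to move; the robot and the scene stay as the last step left them, time stands still between calls to the robot, and variables do not carry over. Pictures are saved under pics/ and viewed, at most 14 in all, crops included, and the job is handed in when it is done.

Besides the shell and the picture viewer there is one more tool, called after "Emit:" in YAML: its name, and indented under it one key for each argument. carry_out: Moves the arm, as the interface text tells. Its arguments: {"type":"object","properties":{"targets":{"type":"array","items":{"type":"array","items":{"type":"number","minimum":-1,"maximum":1}}},"hand":{"type":"number"},"squeeze":{"type":"number"}},"required":["targets"]}

```bash
ls; mkdir -p pics
python3 - <<'E'
from plant import r
import cv2
for n in ("top","side"):
    im=r.capture(n); cv2.imwrite(f"pics/{n}0.png",im[:,:,::-1]); print(n,r.camera_info(n))
print(r.get_state())
E
```

```text
pics
top {'K': array([[369.44543003,   0.        , 317.02246871],
       [  0.        , 369.44543003, 199.86057214],
       [  0.        ,   0.        ,   1.        ]]), 'distortion': array([-0.01873637,  0.        ,  0.        ,  0.        ,  0.        ]), 'eye': array([ 0.39533565, -0.00405665,  0.92774411]), 'attitude': array([-169.81965863,    1.19015847,  -89.28885212])}
side {'K': array([[456.42022018,   0.        , 321.60538101],
       [  0.        , 456.42022018, 195.78209059],
       [  0.        ,   0.        ,   1.        ]]), 'distortion': array([-0.05364952,  0.        ,  0.        ,  0.        ,  0.        ]), 'eye': array([0.16437197, 0.90169416, 0.83190927]), 'attitude': array([-128.94947873,    0.48064246, -157.27349069])}
{'time_s': 0.1, 'joints': array([-4.89236921e+01,  2.05887986e+01,  6.38813958e-01, -1.78903663e-02,
       -7.01353047e+01, -1.65073484e+01]), 'qd': array([-0.08155178, -0.08065412,  0.14688153,  0.10889234, -0.08449879,
        0.12444841]), 'joint_torque': array([-3.45250646e-04, -5.84164166e+01,  2.93753833e+01,  7.01537892e+00,
        1.01858441e-02, -6.53002576e-05]), 'tcp_pos': array([ 0.28046294, -0.61350858,  0.23369773]), 'eef_rot': array([ 1.79913447e+02, -8.11057424e-03, -1.55437126e+02]), 'contact_force': array([ 0.37398347,  0.6254659 , -0.81341158]), 'moment': array([ 0.01178114,  0.01205551, -0.0450179 ]), 'gripper_force': 0.0, 'gripper_width': 0.08751236740950909}
```

View pics/top0.png

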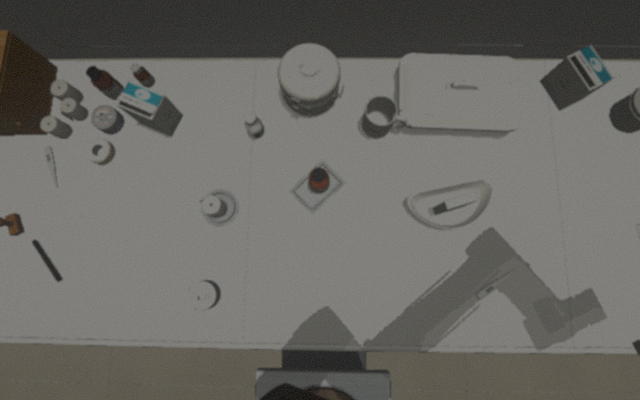

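View pics/side0.png

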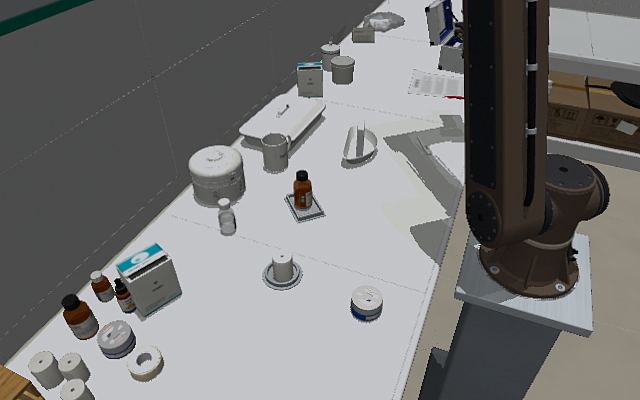

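The top view shows the bottle in the tray at about (319,180), the roll on the stand at about (215,207), and the carton in the dish at about (450,207). The pot is at (205,295), the mug at (379,117) and the clear bottle at (254,127). The side view shows the same layout. I'll enlarge both for measuring.

```bash
cat > h.py <<'E'
import numpy as np, cv2
from scipy.spatial.transform import Rotation as Ro
from plant import r
def cam(n):
    c=r.camera_info(n); R=Ro.from_euler('xyz',c['attitude'],degrees=True).as_matrix(); return c,R
def ray(n,p):
    c,R=cam(n); q=cv2.undistortPoints(np.array(p,float).reshape(-1,1,2),c['K'],c['distortion']).reshape(-1,2)
    return c['eye'],np.c_[q,np.ones(len(q))]@R.T
def plane(n,p,z):
    e,d=ray(n,p); return e+d*((z-e[2])/d[:,2])[:,None]
def tri(pt,ps):
    e1,d1=ray('top',[pt]);e2,d2=ray('side',[ps]);d1=d1[0];d2=d2[0]
    s=np.linalg.lstsq(np.c_[d1,-d2],e2-e1,rcond=None)[0]
    a=e1+s[0]*d1;b=e2+s[1]*d2; return (a+b)/2,np.linalg.norm(a-b)
def proj(n,P):
    c,R=cam(n); P=np.atleast_2d(P)
    return cv2.projectPoints(P,cv2.Rodrigues(R.T)[0],-R.T@c['eye'],c['K'],c['distortion'])[0].reshape(-1,2)
E
python3 - <<'E'
import cv2,numpy as np
t=cv2.imread('pics/top0.png');s=cv2.imread('pics/side0.png')
def c(im,x,y,w,h,k):
    o=cv2.resize(im[y:y+h,x:x+w],None,fx=k,fy=k,interpolation=cv2.INTER_CUBIC)
    o=cv2.normalize(o,None,0,255,cv2.NORM_MINMAX)
    cv2.putText(o,f"{x},{y} x{k}",(2,12),0,.4,(0,0,255)); return o
A=np.hstack([c(t,400,170,100,70,4),c(s,330,110,60,70,4)[:, :240]])
B=np.hstack([c(t,285,155,64,70,4),c(s,280,160,50,70,4),c(t,195,180,45,70,4)])
B=np.hstack([c(t,285,155,64,60,4),c(s,280,165,48,60,4),c(t,195,180,48,60,4)])
w=max(A.shape[1],B.shape[1])
f=lambda X:cv2.copyMakeBorder(X,0,0,0,w-X.shape[1],0)
cv2.imwrite('pics/z0.png',np.vstack([f(A),f(B)]));print(w)
C=np.hstack([c(s,255,240,55,55,5),c(s,340,280,55,55,5)])
cv2.imwrite('pics/z1.png',C)
E
```

```text
640
```

View pics/z0.png

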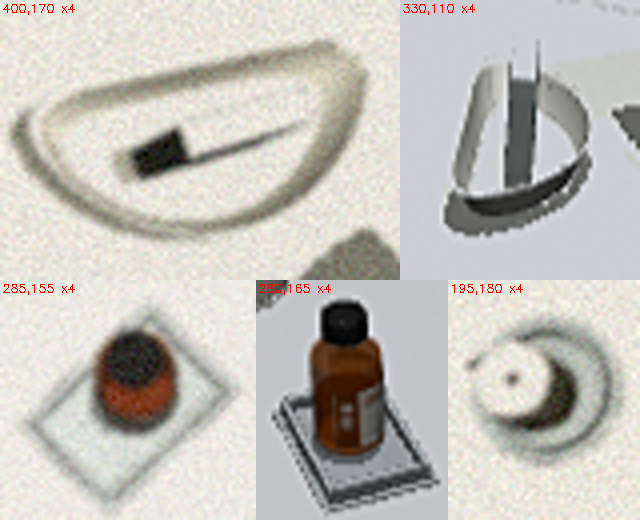

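View pics/z1.png

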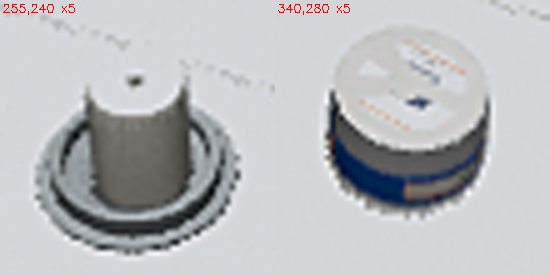

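In the crops the cap, bottle, tray flange, stand ring, roll top and hole, and dish rim are all clear. The carton's dark +y end face and its thin dark long side show its yaw. Next I'll measure with masks and two-view rays.

```bash
cat > m.py <<'E'
from h import *
t=cv2.imread('pics/top0.png');s=cv2.imread('pics/side0.png')
def blob(im,box,f):
    x,y,w,h=box; m=f(im[y:y+h,x:x+w].astype(int)).astype(np.uint8)
    n,l,st,c=cv2.connectedComponentsWithStats(m); i=1+np.argmax(st[1:,4])
    mm=(l==i).astype(np.uint8); k=max(cv2.findContours(mm,0,cv2.CHAIN_APPROX_NONE,offset=(x,y))[0],key=cv2.contourArea)
    return k.reshape(-1,2).astype(float),c[i]+[x,y]
gray=lambda a:a.mean(2)
def at(n,im,box,f,z,name):
    k,c=blob(im,box,f); P=plane(n,k,z)[:,:2]
    (cx,cy),(a,b),ang=cv2.minAreaRect((P*1000).astype(np.float32)); print(name,n,'z',z,'rect c',round(cx,1),round(cy,1),'size',round(a,1),round(b,1),'ang',round(ang,1),'n',len(k)); return k,P
if __name__=='__main__':
    for n,im in(('top',t),('side',s)):
        print(n,'bench',im[230:240,270:280].mean((0,1)) if n=='top' else im[230:240,330:340].mean((0,1)))
    dark=lambda th:(lambda a:gray(a)<th)
    capt,cc=blob(t,(300,155,40,45),lambda a:a.max(2)<45); caps,cs=blob(s,(285,160,35,35),lambda a:a.max(2)<60)
    print('cap',cc,cs,tri(cc,cs))
    body,_=blob(t,(300,155,40,45),lambda a:(a[:,:,2]-a[:,:,0]>20)|(a.max(2)<45)); print('body',body.min(0),body.max(0))
    bs,_=blob(s,(280,160,48,55),lambda a:(a[:,:,2]-a[:,:,0]>30)|(a.max(2)<60)); print('body side',bs.min(0),bs.max(0))
    np.set_printoptions(linewidth=250)
    b=gray(t.astype(int)).astype(int)
    print('carton top');print(b[196:218,426:482])
    print('carton side');g=gray(s.astype(int)).astype(int);print(g[112:162:2,350:376])
    for th in (4,8,12):
        for nm,box,z in(('tray',(285,158,66,58),.003),('stand',(196,185,46,46),.003),('dish',(398,175,100,58),.033)):
            bg=np.median(b[box[1]:box[1]+4,box[0]:box[0]+box[2]])
            def f(a):
                m=(gray(cv2.GaussianBlur(a.astype(np.uint8),(3,3),0).astype(int))<bg-th).astype(np.uint8); return cv2.morphologyEx(m,cv2.MORPH_OPEN,np.ones((2,2),np.uint8))
            print(th,bg,end=' ');at('top',t,box,f,z,nm)
E
python3 m.py
```

```text
top bench [124.31 128.19 129.12]
side bench [200.04 196.3  194.49]
cap [323.         175.66666667] [301.86111111 175.93518519] (array([0.60399983, 0.00246853, 0.09348282]), np.float64(0.0037609278989934793))
body [310. 175.] [327. 189.]
body side [293. 171.] [311. 208.]
carton top
[[113 110 115 ... 122 119 115]
 [121 119 123 ... 120 120 115]
 [127 129 129 ... 121 116 108]
 ...
 [132 128 126 ... 104 114 122]
 [129 126 127 ... 115 127 127]
 [127 129 125 ... 122 129 128]]
carton side
[[196 196 197 196 197 197 197 196 197 197 197 197 197 196 197 197 197 197 197 197 196 196 197 197 197 196]
 [196 196 197 196 197 196 197 197 196 196 196 196 197 197 197 197 197 196 197 198 197 196 197 196 197 197]
 [197 196 197 196 197 197 196 196 197 197 197 197 196 196 196 197 196 196 197 196 197 196 197 196 196 196]
 [198 196 196 196 197 197 196 197 192 197 197 197 197 197 196 196 197 196 197 196 197 196 196 196 197 196]
 [196 196 196 197 196 197 197 197 196 197 197 197 197 198 169 198 198 197 197 197 197 196 196 196 196 196]
 [196 196 197 197 196 197 197 197 180 197 197 197 197 200 169 200 197 197 196 1
[... 2042 characters left out ...]
5 182 204 200 197]]
4 126.0 tray top z 0.003 rect c 594.3 15.0 size 90.2 123.0 ang 45.5 n 128
4 127.0 stand top z 0.003 rect c 538.0 262.7 size 98.9 98.7 ang 27.9 n 155
4 127.0 dish top z 0.033 rect c 537.7 -310.2 size 109.5 228.3 ang 12.9 n 220
8 126.0 tray top z 0.003 rect c 593.3 15.8 size 88.5 120.5 ang 44.4 n 123
8 127.0 stand top z 0.003 rect c 536.6 260.4 size 90.2 94.5 ang 68.3 n 126
8 127.0 dish top z 0.033 rect c 537.3 -310.3 size 107.3 224.9 ang 12.7 n 380
12 126.0 tray top z 0.003 rect c 593.8 16.4 size 86.4 117.0 ang 44.5 n 117
12 127.0 stand top z 0.003 rect c 535.7 257.8 size 82.8 90.9 ang 74.2 n 113
12 127.0 dish top z 0.033 rect c 538.2 -310.0 size 104.4 223.5 ang 12.7 n 372
```

The places have been measured against the given sizes: tray at (594, 16) mm with yaw 44.5°, 86×117; stand near (538, 262), 99 across; dish at (538, −310) with yaw 12.8°. I'll start moving towards the work and refine the object points from the saved pictures.

Emit:
carry_out:
  targets:
    - [-0.08,0.05,0,0,0,0.04]
    - [-0.08,0.05,0,0,0,0.04]
    - [-0.08,0.05,0,0,0,0.04]
    - [-0.08,0.05,0,0,0,0.04]
    - [-0.08,0.05,0,0,0,0.04]
  hand: 1
  squeeze: 20

```text
time_s: 0.72
tcp_pos: [0.4269, -0.4275, 0.2344]
eef_rot: [180.0, -0.0, -167.5]
contact_force: [-0.3, -0.3, 0.4]
gripper_width: 0.0879
gripper_force: 0.0
```

```bash
cat >> h.py <<'E'
def go(x,y,z,yaw,n=None):
    "rows from the measured pose to a goal pose, tool down"
    s=r.get_state(); p=s['tcp_pos']; R=Ro.from_euler('xyz',s['eef_rot'],degrees=True); G=Ro.from_euler('xyz',[180,0,yaw],degrees=True)
    d=np.array([x,y,z])-p; rv=(R.inv()*G).as_rotvec(); k=int(np.ceil(max(np.linalg.norm(d)/.055,np.degrees(np.linalg.norm(rv))/9.5))) if n is None else n; k=max(k,1)
    print('at',p.round(4),s['eef_rot'].round(1),'j',s['joints'].round(0),'w',round(s['gripper_width'],4),'gf',round(s['gripper_force'],1),'F',s['contact_force'].round(1),'t',s['time_s'],'rows',k)
    C=R
    for i in range(k):
        print((list((C.inv().apply(d/k)/.5).round(3))+list((rv/k/np.radians(60)).round(3))).__repr__().replace('np.float64','')); C=C*Ro.from_rotvec(rv/k)
E
cat > m2.py <<'E'
from m import *
np.set_printoptions(precision=4,suppress=True)
G=cv2.GaussianBlur(t,(3,3),0)
# bottle: cap
ct,c1=blob(G,(300,155,40,45),lambda a:(a.max(2)<60)); cs,c2=blob(s,(285,160,35,35),lambda a:a.max(2)<60)
print('cap',c1,ct.min(0),ct.max(0),c2,cs.min(0),cs.max(0),tri(c1,c2))
# roll: hole and bright top
h1,a1=blob(G,(205,198,16,14),lambda a:a.mean(2)<115); h2,a2=blob(s,(276,252,12,9),lambda a:a.mean(2)<150)
print('roll hole',a1,a2,len(h1),len(h2),tri(a1,a2))
# carton: dark end face corners
for n,im,bx,th in(('top',G,(428,198,24,20),85),('side',s,(352,128,18,32),130)):
    k,c=blob(im,bx,lambda a:a.mean(2)<th); q=cv2.approxPolyDP(k.astype(np.float32).reshape(-1,1,2),2,True).reshape(-1,2); b=cv2.boxPoints(cv2.minAreaRect(k.astype(np.float32)))
    print('carton',n,c,'poly',q.tolist(),'box',b.round(1).tolist())
g=t.mean(2).astype(int)
for y in range(196,218): print(y,*g[y,428:480])
# stand & tray from side view
for nm,bx,z in(('stand',(258,255,46,38),.002),('tray',(278,190,54,34),.004)):
    e=cv2.Canny(s[bx[1]:bx[1]+bx[3],bx[0]:bx[0]+bx[2]],60,150); ys,xs=np.nonzero(e); k=cv2.convexHull(np.c_[xs+bx[0],ys+bx[1]].astype(np.int32)).reshape(-1,2)
    P=plane('side',k,z)[:,:2]*1000; print(nm,'side',cv2.minAreaRect(P.astype(np.float32)),cv2.minEnclosingCircle(P.astype(np.float32)))
E
python3 m2.py
```

```text
cap [318.1788 174.894 ] [311. 169.] [326. 181.] [301.8611 175.9352] [297. 171.] [307. 181.] (array([0.6013, 0.0129, 0.1021]), np.float64(0.0008371446277059544))
roll hole [219.0606 205.3333] [281.6667 255.6667] 32 3 (array([0.5404, 0.2544, 0.0511]), np.float64(0.00698515598310002))
carton top [439.6481 208.5   ] poly [[444.0, 203.0], [434.0, 207.0], [434.0, 213.0], [447.0, 210.0]] box [[431.6000061035156, 208.1999969482422], [443.6000061035156, 202.1999969482422], [447.3999938964844, 209.8000030517578], [435.3999938964844, 215.8000030517578]]
carton side [360.4204 145.8327] poly [[357.0, 128.0], [356.0, 156.0], [359.0, 157.0], [352.0, 159.0], [369.0, 159.0], [369.0, 154.0], [358.0, 156.0], [362.0, 155.0], [364.0, 128.0], [363.0, 131.0]] box [[352.0, 128.0], [369.0, 128.0], [369.0, 159.0], [352.0, 159.0]]
196 115 117 119 122 121 122 127 126 127 126 128 125 128 128 127 128 127 127 127 133 127 124 130 128 127 124 127 124 127 121 123 126 124 123 126 129 126 123 122 126 125 124 127 124 129 128 126 128 124 127 129 122
197 123 126 124 125 128 131 125 126 130 128 126 125 127 127 124 127 124 
[... 3793 characters left out ...]
28 127 123 126 127 129 128 127 128 126 126 128 124 124 125 130 127 127 120 129 126 127 126 131 128 128 126 126 130 126 115 106 98 93 92 89 87 84 87 100 115
217 125 130 125 123 125 129 128 123 125 130 127 125 131 127 125 128 127 131 127 126 126 129 130 130 128 126 128 126 127 129 127 123 130 126 125 127 127 126 126 123 116 105 98 97 93 90 90 85 87 103 117 122
stand side ((542.0511474609375, 260.9862060546875), (99.0464859008789, 111.15934753417969), 22.478845596313477) ((541.0171508789062, 259.9377136230469), 58.76279830932617)
tray side ((599.7185668945312, 14.128524780273438), (94.17806243896484, 144.78408813476562), 42.84000015258789) ((597.11376953125, 16.2657527923584), 76.1823501586914)
```

Run:
```python
from h import *
np.set_printoptions(precision=4,suppress=True)
print('carton corners tri',tri((444.3,201.8),(357,130)),tri((447.3,210.3),(364.2,130)))
print('plane top',plane('top',[(444.3,201.8),(447.3,210.3),(450,209),(472,201.5)],.103)); print('plane side',plane('side',[(357,130),(364.2,130)],.103))
print('low top',plane('top',[(431.5,207.5),(434.3,214.5)],.006),'low side',plane('side',[(356,157),(362.5,156)],.006))
print('roll',tri((211,204.3),(281.7,255.8)))
# tray, stand, dish heights: same rim points seen in both views
print('tray near-left corner',tri((285+105/4,155+(503-280)/4),(280+(435-256)/4,165+(475-280)/4)))
print('tray far corner',tri((285+235/4,155+(390-280)/4),(280+(280-256)/4,165+(402-280)/4)))
print('clear',plane('top',[(254,127)],.05),'mug',plane('top',[(379,117)],.05),'pot',plane('top',[(205,295)],.04))
go(.54,.255,.18,-167.2)
```

```text
carton corners tri (array([ 0.5428, -0.2731,  0.0996]), np.float64(0.0019063891799882716)) (array([ 0.5222, -0.2786,  0.1013]), np.float64(2.1915739827314147e-05))
plane top [[ 0.5413 -0.2722  0.103 ]
 [ 0.522  -0.278   0.103 ]
 [ 0.525  -0.2842  0.103 ]
 [ 0.5425 -0.3346  0.103 ]]
plane side [[ 0.542  -0.2675  0.103 ]
 [ 0.5214 -0.2759  0.103 ]]
low top [[ 0.5436 -0.271   0.006 ]
 [ 0.5259 -0.2772  0.006 ]] low side [[ 0.5397 -0.2627  0.006 ]
 [ 0.5222 -0.276   0.006 ]]
roll (array([0.5365, 0.268 , 0.0667]), np.float64(0.0006025994477611557))
tray near-left corner (array([0.5301, 0.0307, 0.0055]), np.float64(0.005243089183082465))
tray far corner (array([ 0.6465, -0.0415, -0.0278]), np.float64(0.06720928827283668))
clear [[0.7376 0.177  0.05  ]] mug [[ 0.7654 -0.1369  0.05  ]] pot [[0.3246 0.2774 0.04  ]]
at [ 0.4269 -0.4275  0.2344] [ 180.    -0.  -167.5] j [-27.  14.  -9.  -0. -67. -51.] w 0.0879 gf 0.0 F [-0.3 -0.3  0.4] t 0.725 rows 13
[(-0.04), (0.099), (0.008), (0.0), (-0.0), (-0.0)]
[(-0.04), (0.099), (0.008), (0.0), (-0.0), (-0.0)]
[(-0.04), (0.099), (0.008), (0.0), (-0.0), (-0.0)]
[(-0.04), (0.099), (0.008), (0.0), (-0.0), (-0.0)]
[(-0.04), (0.099), (0.008), (0.0), (-0.0), (-0.0)]
[(-0.04), (0.099), (0.008), (0.0), (-0.0), (-0.0)]
[(-0.04), (0.099), (0.008), (0.0), (-0.0), (-0.0)]
[(-0.04), (0.099), (0.008), (0.0), (-0.0), (-0.0)]
[(-0.04), (0.099), (0.008), (0.0), (-0.0), (-0.0)]
[(-0.04), (0.099), (0.008), (0.0), (-0.0), (-0.0)]
[(-0.04), (0.099), (0.008), (0.0), (-0.0), (-0.0)]
[(-0.04), (0.099), (0.008), (0.0), (-0.0), (-0.0)]
[(-0.04), (0.099), (0.008), (0.0), (-0.0), (-0.0)]
```

Triangulated tops are carton 0.100, roll 0.067 and cap centre 0.102, which agree with 0.103, 0.068 and 0.105. The roll is at (0.5365, 0.268) and the carton at (0.543, −0.311) with yaw 18°. I'm moving above the roll.

Emit:
carry_out:
  targets:
    - [-0.04,0.1,0,0,0,0]
    - [-0.04,0.1,0,0,0,0]
    - [-0.04,0.1,0,0,0,0]
    - [-0.04,0.1,0,0,0,0]
    - [-0.04,0.1,0,0,0,0]

```text
time_s: 1.35
tcp_pos: [0.4694, -0.1614, 0.2345]
eef_rot: [180.0, -0.0, -167.4]
contact_force: [1.2, 0.5, 0.1]
gripper_width: 0.0874
gripper_force: 0.0
```

Emit:
carry_out:
  targets:
    - [-0.04,0.1,0,0,0,0]
    - [-0.04,0.1,0,0,0,0]
    - [-0.04,0.1,0,0,0,0]
    - [-0.04,0.1,0,0,0,0]
    - [-0.04,0.1,0,0,0,0]

```text
time_s: 1.98
tcp_pos: [0.5125, 0.1044, 0.2345]
eef_rot: [180.0, -0.0, -167.4]
contact_force: [1.1, 0.1, 0.1]
gripper_width: 0.0875
gripper_force: 0.0
```

Emit:
carry_out:
  targets:
    - [-0.04,0.1,0.03,0,0,0]
    - [-0.04,0.1,0.03,0,0,0]
    - [-0.04,0.1,0.04,0,0,0]
    - [0,0,0,0,0,0]

```text
time_s: 2.48
tcp_pos: [0.5379, 0.2646, 0.1817]
eef_rot: [-179.9, -0.2, -167.3]
contact_force: [-0.6, 0.0, 0.4]
gripper_width: 0.0878
gripper_force: 0.0
```

```bash
python3 -c "
from h import *
go(.5365,.268,.044,-167.2)"
```

```text
at [0.5379 0.2646 0.1817] [-179.9   -0.2 -167.3] j [  45.   16.  -13.   -0.  -61. -122.] w 0.0878 gf 0.0 F [-0.6  0.   0.4] t 2.475 rows 3
[(0.0), (0.003), (0.092), (-0.001), (-0.001), (-0.0)]
[(0.0), (0.003), (0.092), (-0.001), (-0.001), (-0.0)]
[(0.0), (0.002), (0.092), (-0.001), (-0.001), (-0.0)]
```

Emit:
carry_out:
  targets:
    - [0,0.004,0.08,0,0,0]
    - [0,0.004,0.08,0,0,0]
    - [0,0,0.08,0,0,0]
    - [0,0,0.036,0,0,0]
    - [0,0,0,0,0,0]

```text
time_s: 3.1
tcp_pos: [0.5369, 0.2646, 0.0453]
eef_rot: [-179.9, -0.2, -167.5]
contact_force: [0.5, -0.0, -0.3]
gripper_width: 0.0877
gripper_force: 0.0
```

Emit:
carry_out:
  targets:
    - [0,0,0,0,0,0]
    - [0,0,0,0,0,0]
    - [0,0,0,0,0,0]
    - [0,0,0,0,0,0]
    - [0,0,0,0,0,0]
  hand: 0
  squeeze: 15

```text
time_s: 3.72
tcp_pos: [0.5379, 0.2662, 0.0469]
eef_rot: [180.0, 0.0, -167.4]
contact_force: [-1.6, 0.3, 2.9]
gripper_width: 0.0453
gripper_force: 15.0
```

Emit:
carry_out:
  targets:
    - [0,0,0,0,0,0]
    - [0,0,0,0,0,0]
    - [0,0,0,0,0,0]
    - [0,0,0,0,0,0]

```text
time_s: 4.22
tcp_pos: [0.538, 0.2662, 0.0469]
eef_rot: [180.0, 0.0, -167.4]
contact_force: [-2.2, 0.8, 5.9]
gripper_width: 0.0452
gripper_force: 15.0
```

```bash
python3 -c "
from h import *
import cv2
go(.5365,.268,.144,-167.2)
im=r.capture('side'); cv2.imwrite('pics/s1.png',im[:,:,::-1])"
```

```text
at [0.538  0.2662 0.0469] [ 180.     0.  -167.4] j [  45.   24.  -22.    0.  -44. -122.] w 0.0452 gf 15.0 F [-2.2  0.8  5.9] t 4.225 rows 2
[(0.001), (0.002), (-0.097), (0.0), (0.0), (-0.002)]
[(0.001), (0.002), (-0.097), (0.0), (0.0), (-0.002)]
```

View pics/s1.png

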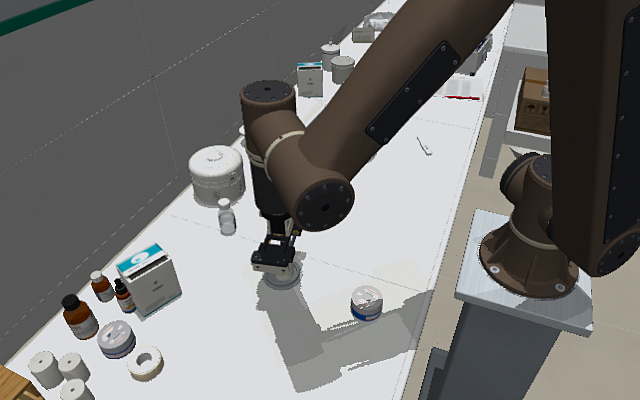

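The side view shows the fingers round the roll on the stand at about (280,262), and the width reading of 45 mm fits. I'll lift it and park it at about (0.45, −0.10) on the free bench.

Emit:
carry_out:
  targets:
    - [0,0,-0.04,0,0,0]
    - [0,0,-0.07,0,0,0]
    - [0,0,-0.07,0,0,0]
    - [0,0,-0.05,0,0,0]
    - [0,0,0,0,0,0]

```text
time_s: 4.9
tcp_pos: [0.5385, 0.2664, 0.1633]
eef_rot: [179.9, 0.2, -167.4]
contact_force: [1.1, 0.2, -0.4]
gripper_width: 0.0452
gripper_force: 15.0
```

```bash
python3 -c "
from h import *
go(.45,-.10,.16,-167.2,8)"
```

```text
at [0.5385 0.2664 0.1633] [ 179.9    0.2 -167.4] j [  45.   17.  -15.    0.  -58. -122.] w 0.0452 gf 15.0 F [ 1.1  0.2 -0.4] t 4.9 rows 8
[(0.042), (-0.085), (0.001), (0.0), (0.0), (-0.0)]
[(0.042), (-0.085), (0.001), (0.0), (0.0), (-0.0)]
[(0.042), (-0.085), (0.001), (0.0), (0.0), (-0.0)]
[(0.042), (-0.085), (0.001), (0.0), (0.0), (-0.0)]
[(0.042), (-0.085), (0.001), (0.0), (0.0), (-0.0)]
[(0.042), (-0.084), (0.001), (0.0), (0.0), (-0.0)]
[(0.042), (-0.084), (0.001), (0.0), (0.0), (-0.0)]
[(0.042), (-0.084), (0.001), (0.0), (0.0), (-0.0)]
```

Emit:
carry_out:
  targets:
    - [0.03,-0.06,0,0,0,0]
    - [0.045,-0.09,0,0,0,0]
    - [0.045,-0.09,0,0,0,0]
    - [0.045,-0.09,0,0,0,0]
    - [0.045,-0.09,0,0,0,0]

```text
time_s: 5.52
tcp_pos: [0.4795, 0.0364, 0.1603]
eef_rot: [-180.0, -0.1, -167.4]
contact_force: [0.4, 0.3, 0.6]
gripper_width: 0.045
gripper_force: 15.0
```

Emit:
carry_out:
  targets:
    - [0.045,-0.09,0,0,0,0]
    - [0.045,-0.09,0,0,0,0]
    - [0.03,-0.06,0,0,0,0]
    - [0,0,0,0,0,0]

```text
time_s: 6.02
tcp_pos: [0.4468, -0.0939, 0.1603]
eef_rot: [180.0, -0.1, -167.6]
contact_force: [-0.3, 0.7, -0.7]
gripper_width: 0.045
gripper_force: 15.0
```

```bash
python3 -c "
from h import *
go(.45,-.10,.047,-167.2,3)"
```

```text
at [ 0.4468 -0.0939  0.1603] [ 1.800e+02 -1.000e-01 -1.676e+02] j [ 13.   4. -32.  -0. -55. -91.] w 0.045 gf 15.0 F [-0.3  0.7 -0.7] t 6.025 rows 3
[(-0.001), (-0.004), (0.076), (0.0), (-0.001), (-0.002)]
[(-0.001), (-0.004), (0.076), (0.0), (-0.001), (-0.002)]
[(-0.001), (-0.004), (0.076), (0.0), (-0.001), (-0.002)]
```

Emit:
carry_out:
  targets:
    - [0,0,0.07,0,0,0]
    - [0,0,0.08,0,0,0]
    - [0,0,0.06,0,0,0]
    - [0,0,0.015,0,0,0]
    - [0,0,0,0,0,0]

```text
time_s: 6.65
tcp_pos: [0.4485, -0.0918, 0.0489]
eef_rot: [-180.0, -0.1, -167.4]
contact_force: [0.4, -0.9, -0.2]
gripper_width: 0.0452
gripper_force: 15.0
```

Emit:
carry_out:
  targets:
    - [0,0,0.003,0,0,0]
    - [0,0,0.003,0,0,0]
    - [0,0,0,0,0,0]

```text
time_s: 7.02
tcp_pos: [0.4488, -0.092, 0.0465]
eef_rot: [-180.0, 0.1, -167.4]
contact_force: [-0.4, -0.3, -0.1]
gripper_width: 0.0454
gripper_force: 15.0
```

Emit:
carry_out:
  targets:
    - [0,0,0.003,0,0,0]
    - [0,0,0.003,0,0,0]
    - [0,0,0,0,0,0]

```text
time_s: 7.4
tcp_pos: [0.4484, -0.0921, 0.0429]
eef_rot: [180.0, -0.0, -167.4]
contact_force: [0.1, -0.3, -1.5]
gripper_width: 0.0449
gripper_force: 15.0
```

Emit:
carry_out:
  targets:
    - [0,0,0.002,0,0,0]
    - [0,0,0.002,0,0,0]
    - [0,0,0,0,0,0]

```text
time_s: 7.78
tcp_pos: [0.4487, -0.092, 0.0417]
eef_rot: [-180.0, 0.0, -167.4]
contact_force: [-4.0, 0.8, 10.2]
gripper_width: 0.0457
gripper_force: 15.0
```

Emit:
carry_out:
  targets:
    - [0,0,-0.002,0,0,0]
    - [0,0,0,0,0,0]
    - [0,0,0,0,0,0]
    - [0,0,0,0,0,0]
    - [0,0,0,0,0,0]
  hand: 1

```text
time_s: 8.4
tcp_pos: [0.4485, -0.092, 0.042]
eef_rot: [180.0, -0.0, -167.4]
contact_force: [0.0, 0.8, 0.2]
gripper_width: 0.0861
gripper_force: 0.0
```

Emit:
carry_out:
  targets:
    - [0,0,-0.05,0,0,0]
    - [0,0,-0.1,0,0,0]
    - [0,0,-0.1,0,0,0]
    - [0,0,-0.05,0,0,0]
    - [0,0,0,0,0,0]

```text
time_s: 9.02
tcp_pos: [0.4497, -0.0918, 0.1942]
eef_rot: [-180.0, 0.3, -167.4]
contact_force: [0.1, -0.1, -0.9]
gripper_width: 0.0877
gripper_force: 0.0
```

```bash
cat > look.py <<'E'
import sys; from h import *
def crop(im,x,y,w,h,k): return cv2.resize(np.ascontiguousarray(im[y:y+h,x:x+w]),None,fx=k,fy=k,interpolation=cv2.INTER_CUBIC)
T=r.capture('top')[:,:,::-1];S=r.capture('side')[:,:,::-1]; n=sys.argv[1]
cv2.imwrite(f'pics/T{n}.png',T);cv2.imwrite(f'pics/S{n}.png',S)
a=np.clip(crop(T,180,130,320,140,2.5).astype(int)*1.6,0,255).astype(np.uint8); b=crop(S,200,90,260,240,1.0)
b=cv2.resize(b,(325,300)); b=cv2.copyMakeBorder(b,0,0,0,800-325,0); b[:, 330:]=cv2.resize(S,(470,300)); cv2.imwrite(f'pics/L{n}.png',np.vstack([a[:300],b]))
E
python3 look.py 1
python3 - <<'E'
from h import *
go(.601,.013,.2,-167.2)
t=cv2.imread('pics/T1.png'); g=cv2.GaussianBlur(t,(3,3),0).mean(2)[183:233,194:244]
m=(g<np.median(g[:4])-5).astype(np.uint8); k=max(cv2.findContours(m,0,cv2.CHAIN_APPROX_NONE)[0],key=cv2.contourArea).reshape(-1,2)+[194,183]
P=plane('top',k,.003)[:,:2]*1000; print(cv2.minAreaRect(P.astype(np.float32)),cv2.fitEllipse(P.astype(np.float32)))
E
```

```text
at [ 0.4482 -0.092   0.1918] [ 180.     0.  -167.4] j [ 13.   2. -29.  -0. -59. -91.] w 0.0878 gf 0.0 F [-1.1 -0.2 -0.3] t 9.125 rows 4
[(-0.086), (0.035), (-0.004), (0.0), (0.0), (-0.001)]
[(-0.086), (0.035), (-0.004), (0.0), (0.0), (-0.001)]
[(-0.086), (0.034), (-0.004), (0.0), (0.0), (-0.001)]
[(-0.086), (0.034), (-0.004), (0.0), (0.0), (-0.001)]
((533.361328125, 267.1247253417969), (113.44102478027344, 127.84473419189453), 0.6526256203651428) ((524.7096557617188, 265.0176086425781), (122.20230865478516, 134.11785888671875), 5.752594947814941)
```

View pics/L1.png

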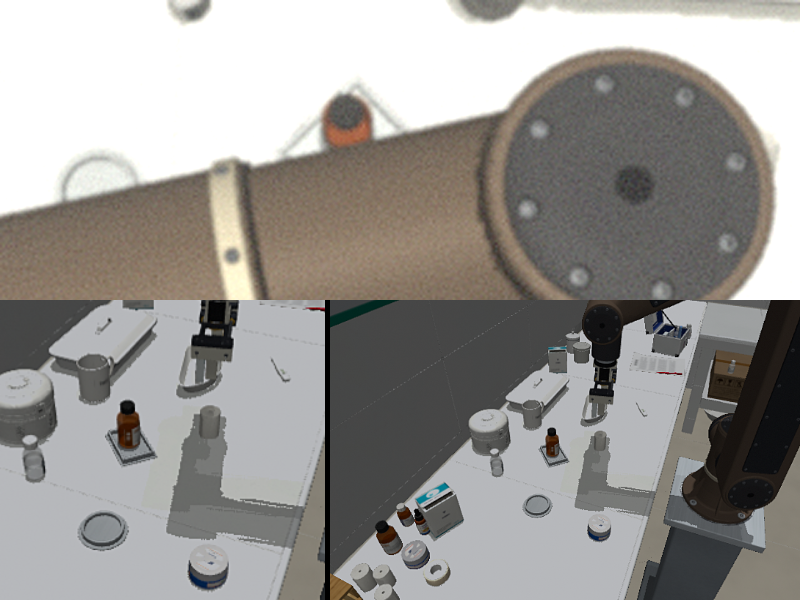

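The picture shows the roll upright at its parking place (bottom-left panel, about (208,422)), and the bottle and carton unmoved. The arm covers the stand in the top view, but it's clear in the side view, so I'll measure it there.

Run:
```python
from h import *
s=cv2.imread('pics/S1.png'); x,y,w,h=255,248,56,54
g=s.mean(2)[y:y+h,x:x+w]; bg=np.median(g)
for th in (8,15,30):
    m=(abs(g-np.median(np.r_[g[:4].ravel(),g[-4:].ravel()]))>th).astype(np.uint8); m=cv2.morphologyEx(m,cv2.MORPH_OPEN,np.ones((2,2),np.uint8))
    k=max(cv2.findContours(m,0,cv2.CHAIN_APPROX_NONE)[0],key=cv2.contourArea).reshape(-1,2)+[x,y]
    P=(plane('side',k,.003)[:,:2]*1000).astype(np.float32); print(th,len(k),k.min(0),k.max(0),cv2.minEnclosingCircle(P),cv2.fitEllipse(P))
cv2.imwrite('pics/st.png',cv2.resize(s[y:y+h,x:x+w],None,fx=6,fy=6,interpolation=cv2.INTER_CUBIC))
# check calibration offset: roll at known place
print(proj('side',[[.4485,-.092,.063],[.537,.266,.003],[.537,.262,.003]]),proj('top',[[.537,.266,.003]]))
```

```text
8 102 [263 259] [303 292] ((536.3895874023438, 269.73980712890625), 52.00893783569336) ((536.91015625, 269.70367431640625), (94.55611419677734, 100.76203155517578), 18.83650016784668)
15 103 [263 259] [303 291] ((537.9876708984375, 269.1657409667969), 50.68687438964844) ((536.7431640625, 269.4342346191406), (93.7938461303711, 98.5202865600586), 25.779829025268555)
30 109 [263 260] [303 291] ((536.4260864257812, 269.4946594238281), 49.62946701049805) ((535.92431640625, 270.032470703125), (92.26457214355469, 94.82121276855469), 51.829132080078125)
[[367.28625472 178.68495968]
 [283.49531858 273.61999577]
 [284.23722138 272.44948086]] [[219.39784051 208.35744915]]
```

View pics/st.png

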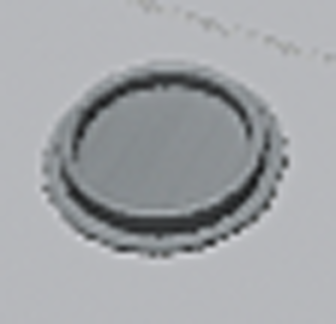

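Emit:
carry_out:
  targets:
    - [-0.08,0.03,0,0,0,0]
    - [-0.08,0.03,0,0,0,0]
    - [-0.09,0.04,0,0,0,0]
    - [-0.09,0.04,0,0,0,0]
    - [0,0,0,0,0,0]

```text
time_s: 9.75
tcp_pos: [0.6006, 0.0149, 0.1892]
eef_rot: [-180.0, -0.2, -167.3]
contact_force: [-0.8, -0.9, -1.1]
gripper_width: 0.0876
gripper_force: 0.0
```

```bash
python3 -c "
from h import *
go(.601,.013,.064,-167.2)"
```

```text
at [0.6006 0.0149 0.1892] [-180.    -0.2 -167.3] j [ 20.  16. -13.  -0. -62. -97.] w 0.0876 gf 0.0 F [-0.8 -0.9 -1.1] t 9.75 rows 3
[(-0.0), (-0.001), (0.083), (-0.0), (-0.001), (-0.001)]
[(-0.0), (-0.001), (0.083), (-0.0), (-0.001), (-0.001)]
[(-0.0), (-0.001), (0.083), (-0.0), (-0.001), (-0.001)]
```

The crop shows the empty stand with an unobstructed recess and flange. The side fit gives (536.5, 269.5) with a 94–99 mm flange, and the top view gives a y of about 0.263–0.266. I'll use (0.537, 0.267). Now I'll grasp the bottle.

Emit:
carry_out:
  targets:
    - [0,0,0.08,0,0,0]
    - [0,0,0.08,0,0,0]
    - [0,0,0.06,0,0,0]
    - [0,0,0.03,0,0,0]
    - [0,0,0,0,0,0]

```text
time_s: 10.38
tcp_pos: [0.5982, 0.0128, 0.0659]
eef_rot: [-180.0, -0.2, -167.4]
contact_force: [-0.0, -0.4, 0.3]
gripper_width: 0.0876
gripper_force: 0.0
```

Emit:
carry_out:
  targets:
    - [0,0,0,0,0,0]
    - [0,0,0,0,0,0]
    - [0,0,0,0,0,0]
    - [0,0,0,0,0,0]
    - [0,0,0,0,0,0]
  hand: 0
  squeeze: 25

```text
time_s: 11.0
tcp_pos: [0.5994, 0.0134, 0.0674]
eef_rot: [-180.0, 0.0, -167.4]
contact_force: [-0.3, 0.3, 1.8]
gripper_width: 0.0488
gripper_force: 25.0
```

Emit:
carry_out:
  targets:
    - [0,0,0,0,0,0]
    - [0,0,0,0,0,0]
    - [0,0,0,0,0,0]

```text
time_s: 11.38
tcp_pos: [0.5994, 0.0133, 0.0673]
eef_rot: [-180.0, 0.0, -167.4]
contact_force: [-1.1, 0.3, 4.0]
gripper_width: 0.0487
gripper_force: 25.0
```

Emit:
carry_out:
  targets:
    - [0,0,-0.03,0,0,0]
    - [0,0,-0.05,0,0,0]
    - [0,0,-0.06,0,0,0]
    - [0,0,-0.03,0,0,0]
    - [0,0,0,0,0,0]

```text
time_s: 12.0
tcp_pos: [0.5996, 0.0135, 0.1531]
eef_rot: [180.0, 0.1, -167.4]
contact_force: [-0.5, 1.3, -2.7]
gripper_width: 0.0489
gripper_force: 24.9
```

```bash
python3 -c "
from h import *
go(.536,.267,.15,-167.2,6)"
```

```text
at [0.5996 0.0135 0.1531] [ 1.800e+02  1.000e-01 -1.674e+02] j [ 20.  17. -16.  -0. -57. -97.] w 0.0489 gf 24.9 F [-0.5  1.3 -2.7] t 12.0 rows 6
[(0.002), (0.087), (0.001), (0.0), (0.0), (-0.001)]
[(0.002), (0.087), (0.001), (0.0), (0.0), (-0.001)]
[(0.002), (0.087), (0.001), (0.0), (0.0), (-0.001)]
[(0.002), (0.087), (0.001), (0.0), (0.0), (-0.001)]
[(0.002), (0.087), (0.001), (0.0), (0.0), (-0.001)]
[(0.002), (0.087), (0.001), (0.0), (0.0), (-0.001)]
```

Emit:
carry_out:
  targets:
    - [0.002,0.05,0,0,0,0]
    - [0.002,0.09,0,0,0,0]
    - [0.002,0.09,0,0,0,0]
    - [0.002,0.09,0,0,0,0]
    - [0.002,0.09,0,0,0,0]

```text
time_s: 12.62
tcp_pos: [0.5485, 0.2132, 0.1505]
eef_rot: [-180.0, -0.1, -167.5]
contact_force: [0.7, -0.0, -1.8]
gripper_width: 0.0486
gripper_force: 24.9
```

Emit:
carry_out:
  targets:
    - [0.002,0.07,0,0,0,0]
    - [0,0.04,0,0,0,0]
    - [0,0,0,0,0,0]
    - [0,0,0,0,0,0]

```text
time_s: 13.12
tcp_pos: [0.5366, 0.2649, 0.1515]
eef_rot: [-180.0, -0.1, -167.5]
contact_force: [0.3, 0.4, -1.8]
gripper_width: 0.0483
gripper_force: 24.9
```

```bash
python3 look.py 2; python3 -c "
from h import *
go(.536,.267,.075,-167.2,3)
s=cv2.imread('pics/S2.png'); k=s[200:300,230:330]; cv2.imwrite('pics/b2.png',cv2.resize(k,None,fx=5,fy=5,interpolation=cv2.INTER_CUBIC))"
```

```text
at [0.5369 0.2647 0.1518] [-180.    -0.  -167.5] j [  45.   17.  -16.   -0.  -57. -122.] w 0.0484 gf 24.9 F [ 0.5 -0.6 -1.9] t 13.225 rows 3
[(0.0), (0.002), (0.051), (-0.0), (-0.0), (-0.002)]
[(0.0), (0.002), (0.051), (-0.0), (-0.0), (-0.002)]
[(0.0), (0.002), (0.051), (-0.0), (-0.0), (-0.002)]
```

View pics/b2.png

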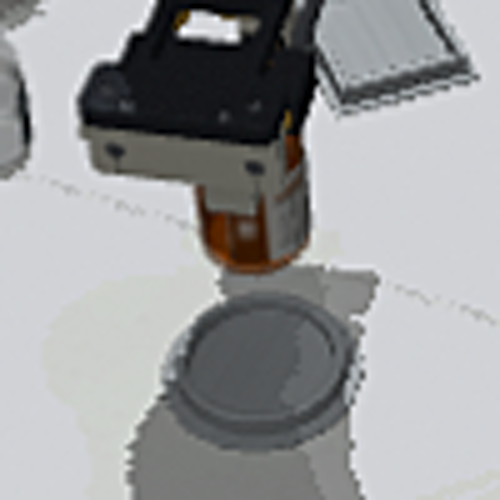

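The bottle hangs upright at columns 198–312 of the crop, underside at about row 272, above the recess ellipse centred at about (260,362). I'll check both against the calibration.

Run:
```python
from h import *
u=lambda x,y:(230+(x+.5)/5-.5,200+(y+.5)/5-.5)
print('recess',plane('side',[u(260,362)],.006),'rim outer top',plane('side',[u(264,355)],.014))
a=np.linspace(0,6.28,60)
for dx in (0,.003):
    P=np.c_[.5369+dx+.0255*np.cos(a),.2647+.0255*np.sin(a),np.full(60,.0895)]; q=(proj('side',P)-[230,200])*5+2; print(dx,q.min(0),q.max(0))
```

```text
recess [[0.54212271 0.26544873 0.006     ]] rim outer top [[0.53867563 0.26694176 0.014     ]]
0 [203.04214179 201.46324226] [315.28055338 281.82078323]
0.003 [197.17963139 199.73558651] [309.33418751 279.95350903]
```

Emit:
carry_out:
  targets:
    - [0,0.002,0.05,0,0,0]
    - [0,0.002,0.06,0,0,0]
    - [0,0,0.03,0,0,0]
    - [0,0,0.015,0,0,0]
    - [0,0,0,0,0,0]

```text
time_s: 13.85
tcp_pos: [0.5366, 0.2675, 0.0747]
eef_rot: [-180.0, -0.0, -167.4]
contact_force: [-0.1, 0.3, -0.6]
gripper_width: 0.0482
gripper_force: 24.9
```

Emit:
carry_out:
  targets:
    - [0,0,0.003,0,0,0]
    - [0,0,0.003,0,0,0]
    - [0,0,0,0,0,0]

```text
time_s: 14.22
tcp_pos: [0.5364, 0.2678, 0.0718]
eef_rot: [180.0, 0.0, -167.4]
contact_force: [1.0, -0.3, -1.0]
gripper_width: 0.0486
gripper_force: 24.9
```

Emit:
carry_out:
  targets:
    - [0,0,0.003,0,0,0]
    - [0,0,0.003,0,0,0]
    - [0,0,0,0,0,0]

```text
time_s: 14.6
tcp_pos: [0.5363, 0.2676, 0.0684]
eef_rot: [-180.0, -0.0, -167.4]
contact_force: [0.6, -0.1, -0.1]
gripper_width: 0.0486
gripper_force: 24.9
```

Emit:
carry_out:
  targets:
    - [0,0,0.002,0,0,0]
    - [0,0,0.002,0,0,0]
    - [0,0,0,0,0,0]

```text
time_s: 14.98
tcp_pos: [0.5366, 0.2678, 0.0674]
eef_rot: [180.0, 0.0, -167.4]
contact_force: [-1.4, 0.2, 4.5]
gripper_width: 0.0487
gripper_force: 25.0
```

The bottle touches down at the expected height. I'll release it, rise and look again.

Emit:
carry_out:
  targets:
    - [0,0,0,0,0,0]
    - [0,0,0,0,0,0]
    - [0,0,0,0,0,0]
    - [0,0,0,0,0,0]
    - [0,0,0,0,0,0]
  hand: 1

```text
time_s: 15.6
tcp_pos: [0.5363, 0.2677, 0.0665]
eef_rot: [-180.0, -0.0, -167.4]
contact_force: [-0.0, -0.3, 0.4]
gripper_width: 0.0865
gripper_force: 0.0
```

Emit:
carry_out:
  targets:
    - [0,0,-0.05,0,0,0]
    - [0,0,-0.08,0,0,0]
    - [0,0,-0.1,0,0,0]
    - [0,0,-0.06,0,0,0]
    - [0,0,0,0,0,0]

```text
time_s: 16.23
tcp_pos: [0.5375, 0.2686, 0.2146]
eef_rot: [179.9, 0.3, -167.4]
contact_force: [0.3, -0.6, -0.6]
gripper_width: 0.0881
gripper_force: 0.0
```

```bash
python3 -c "
from h import *
go(.543,-.311,.2,-72,13)"
```

```text
at [0.5375 0.2686 0.2146] [ 179.9    0.3 -167.4] j [  45.   14.  -11.    0.  -64. -123.] w 0.0881 gf 0.0 F [ 0.3 -0.6 -0.6] t 16.225 rows 13
[(0.019), (-0.087), (0.002), (-0.0), (0.0), (-0.122)]
[(0.03), (-0.084), (0.002), (-0.0), (0.0), (-0.122)]
[(0.04), (-0.08), (0.002), (-0.0), (0.0), (-0.122)]
[(0.05), (-0.074), (0.002), (-0.0), (0.0), (-0.122)]
[(0.059), (-0.067), (0.002), (-0.0), (0.0), (-0.122)]
[(0.067), (-0.059), (0.002), (-0.0), (0.0), (-0.122)]
[(0.074), (-0.05), (0.002), (-0.0), (0.0), (-0.122)]
[(0.08), (-0.04), (0.002), (-0.0), (0.0), (-0.122)]
[(0.084), (-0.029), (0.002), (-0.0), (0.0), (-0.122)]
[(0.087), (-0.018), (0.002), (-0.0), (0.0), (-0.122)]
[(0.089), (-0.007), (0.002), (-0.0), (0.0), (-0.122)]
[(0.089), (0.004), (0.002), (-0.0), (0.0), (-0.122)]
[(0.088), (0.016), (0.002), (-0.0), (0.0), (-0.122)]
```

Emit:
carry_out:
  targets:
    - [0.02,-0.09,0,0,0,-0.12]
    - [0.03,-0.085,0,0,0,-0.12]
    - [0.04,-0.08,0,0,0,-0.12]
    - [0.05,-0.075,0,0,0,-0.12]
    - [0.06,-0.07,0,0,0,-0.12]

```text
time_s: 16.85
tcp_pos: [0.5373, 0.0392, 0.2106]
eef_rot: [180.0, -0.1, -131.2]
contact_force: [1.3, -0.6, -0.9]
gripper_width: 0.0879
gripper_force: 0.0
```

Emit:
carry_out:
  targets:
    - [0.065,-0.06,0,0,0,-0.12]
    - [0.075,-0.05,0,0,0,-0.12]
    - [0.08,-0.04,0,0,0,-0.12]
    - [0.085,-0.03,0,0,0,-0.12]
    - [0.085,-0.02,0,0,0,-0.12]

```text
time_s: 17.48
tcp_pos: [0.5376, -0.1834, 0.2106]
eef_rot: [179.9, 0.0, -95.2]
contact_force: [1.3, 0.6, -0.5]
gripper_width: 0.0879
gripper_force: 0.0
```

Emit:
carry_out:
  targets:
    - [0.09,-0.005,0,0,0,-0.12]
    - [0.09,0.005,0,0,0,-0.12]
    - [0.07,0.015,0,0,0,-0.12]
    - [0,0,0,0,0,0]

```text
time_s: 17.98
tcp_pos: [0.5324, -0.3099, 0.2099]
eef_rot: [179.9, 0.1, -73.9]
contact_force: [-1.0, -0.1, -0.1]
gripper_width: 0.0877
gripper_force: 0.0
```

```bash
python3 look.py 3;python3 -c "
from h import *
go(.543,-.311,.2,-72)"
```

```text
at [ 0.5328 -0.3079  0.2104] [ 1.799e+02  1.000e-01 -7.400e+01] j [-12.  16.  -9.  -0. -65.  28.] w 0.0876 gf 0.0 F [-1.1 -0.2 -0.2] t 18.075 rows 1
[(0.011), (-0.018), (0.021), (0.001), (0.001), (-0.033)]
```

View pics/L3.png

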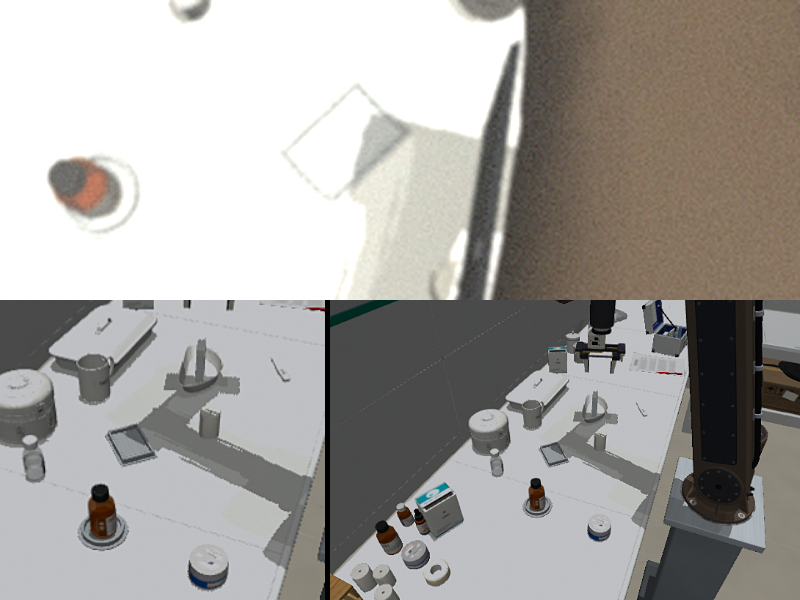

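The bottle stands upright on the stand, the tray is empty, and the parked roll and the carton are undisturbed. I'll align and go down to the carton.

Emit:
carry_out:
  targets:
    - [0.01,-0.018,0.02,0,0,-0.033]
    - [0,0,0.08,0,0,0]
    - [0,0,0.08,0,0,0]
    - [0,0,0.06,0,0,0]
    - [0,0,0,0,0,0]

```text
time_s: 18.7
tcp_pos: [0.5423, -0.3088, 0.0886]
eef_rot: [179.7, 0.2, -71.8]
contact_force: [0.4, -0.1, 0.6]
gripper_width: 0.0879
gripper_force: 0.0
```

```bash
python3 -c "
from h import *
go(.543,-.311,.060,-72)
np.set_printoptions(precision=4,suppress=True)
x,y,w,h=276,188,56,40
s=cv2.imread('pics/S3.png').mean(2)[y:y+h,x:x+w]
for n,f,b,z in(('side','S3',(276,188,56,40),.004),('top','T3',(285,158,66,58),.004),('top','T3',(190,182,50,48),.004)):
    x,y,w,h=b; g=cv2.GaussianBlur(cv2.imread('pics/'+f+'.png'),(3,3),0).mean(2)[y:y+h,x:x+w]
    for th in (6,10,15):
        m=(abs(g-np.median(g[:3]))>th).astype(np.uint8); k=max(cv2.findContours(m,0,cv2.CHAIN_APPROX_NONE)[0],key=cv2.contourArea).reshape(-1,2)+[x,y]
        print(n,th,cv2.minAreaRect((plane(n,k,z)[:,:2]*1000).astype(np.float32)))
"
```

```text
at [ 0.5423 -0.3088  0.0886] [179.7   0.2 -71.8] j [-12.  23. -16.  -0. -51.  30.] w 0.0879 gf 0.0 F [ 0.4 -0.1  0.6] t 18.7 rows 1
[(0.005), (-0.0), (0.057), (0.004), (0.003), (0.004)]
side 6 ((598.3784790039062, 24.363548278808594), (162.3952178955078, 168.9229736328125), 22.103981018066406)
side 10 ((598.3784790039062, 24.363548278808594), (162.3952178955078, 168.9229736328125), 22.103981018066406)
side 15 ((598.3784790039062, 24.363548278808594), (162.3952178955078, 168.9229736328125), 22.103981018066406)
top 6 ((577.8507080078125, -9.755706787109375), (157.62303161621094, 134.40768432617188), 45.471004486083984)
top 10 ((578.7191162109375, -8.939697265625), (159.15817260742188, 130.0813751220703), 51.75740432739258)
top 15 ((578.0914306640625, -9.726409912109375), (157.14895629882812, 126.90301513671875), 51.74478530883789)
top 6 ((541.7784423828125, 266.601318359375), (102.09194946289062, 99.2353515625), 21.979949951171875)
top 10 ((543.8643798828125, 267.45880126953125), (102.42381286621094, 95.30841064453125), 27.62409782409668)
top 15 ((542.93603515625, 267.5801086425781), (98.31217956542969, 93.08466339111328), 24.149614334106445)
```

Emit:
carry_out:
  targets:
    - [0.005,0,0.04,0,0,0]
    - [0,0,0.017,0,0,0]
    - [0,0,0,0,0,0]

```text
time_s: 19.08
tcp_pos: [0.5445, -0.3123, 0.0634]
eef_rot: [180.0, -0.0, -71.8]
contact_force: [-0.2, -0.2, -0.5]
gripper_width: 0.0877
gripper_force: 0.0
```

Emit:
carry_out:
  targets:
    - [0,0,0,0,0,0]
    - [0,0,0,0,0,0]
    - [0,0,0,0,0,0]
    - [0,0,0,0,0,0]
    - [0,0,0,0,0,0]
  hand: 0
  squeeze: 15

```text
time_s: 19.7
tcp_pos: [0.5443, -0.3126, 0.0631]
eef_rot: [-180.0, -0.0, -71.9]
contact_force: [0.3, -0.3, -0.8]
gripper_width: 0.043
gripper_force: 0.0
```

Emit:
carry_out:
  targets:
    - [0,0,0,0,0,0]
    - [0,0,0,0,0,0]
    - [0,0,0,0,0,0]
    - [0,0,0,0,0,0]
    - [0,0,0,0,0,0]

```text
time_s: 20.32
tcp_pos: [0.5443, -0.3126, 0.0631]
eef_rot: [180.0, 0.0, -71.9]
contact_force: [-0.7, -1.2, 0.1]
gripper_width: 0.0222
gripper_force: 14.9
```

Emit:
carry_out:
  targets:
    - [0,0,-0.04,0,0,0]
    - [0,0,-0.07,0,0,0]
    - [0,0,-0.07,0,0,0]
    - [0,0,-0.02,0,0,0]
    - [0,0,0,0,0,0]

```text
time_s: 20.95
tcp_pos: [0.5444, -0.3125, 0.1634]
eef_rot: [-179.9, -0.0, -71.9]
contact_force: [-0.7, 0.5, -0.4]
gripper_width: 0.0217
gripper_force: 14.9
```

```bash
python3 look.py 4; python3 -c "
from h import *
go(.596,.015,.16,-45.5,9)"
```

```text
at [ 0.5436 -0.3122  0.1618] [ 1.799e+02  1.000e-01 -7.190e+01] j [-12.  19. -11.  -0. -60.  30.] w 0.0219 gf 14.9 F [ 0.4  1.  -0.6] t 21.05 rows 9
[(-0.065), (-0.034), (0.0), (0.0), (0.0), (-0.049)]
[(-0.064), (-0.037), (0.0), (0.0), (0.0), (-0.049)]
[(-0.062), (-0.04), (0.0), (0.0), (0.0), (-0.049)]
[(-0.06), (-0.043), (0.0), (0.0), (0.0), (-0.049)]
[(-0.057), (-0.046), (0.0), (0.0), (0.0), (-0.049)]
[(-0.055), (-0.049), (0.0), (0.0), (0.0), (-0.049)]
[(-0.052), (-0.052), (0.0), (0.0), (0.0), (-0.049)]
[(-0.05), (-0.055), (0.0), (0.0), (0.0), (-0.049)]
[(-0.047), (-0.057), (0.0), (0.0), (0.0), (-0.049)]
```

View pics/L4.png

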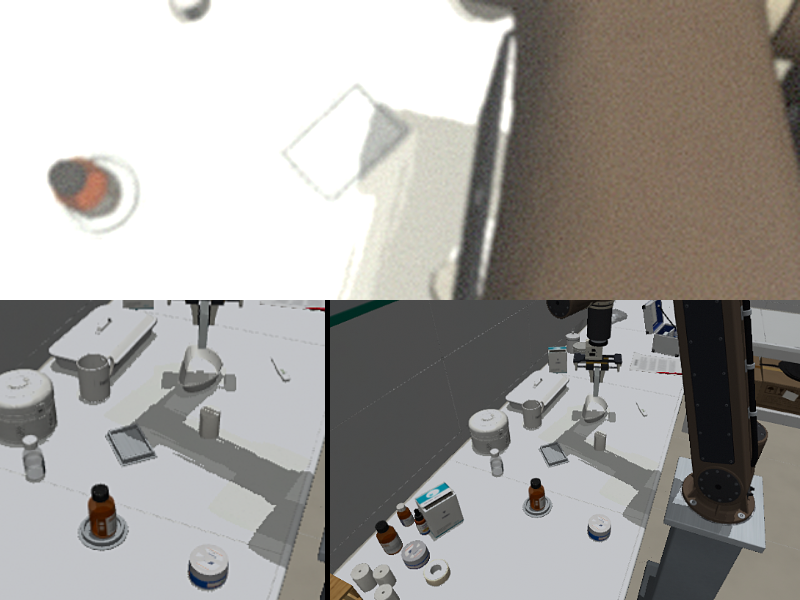

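The carton is held and hangs upright over the dish (bottom-left panel, about (203,325)). I'll carry it to the tray.

Emit:
carry_out:
  targets:
    - [-0.045,-0.025,0,0,0,-0.05]
    - [-0.065,-0.035,0,0,0,-0.05]
    - [-0.065,-0.04,0,0,0,-0.05]
    - [-0.065,-0.045,0,0,0,-0.05]
    - [-0.06,-0.045,0,0,0,-0.05]

```text
time_s: 21.68
tcp_pos: [0.5676, -0.1351, 0.1615]
eef_rot: [179.9, 0.1, -56.8]
contact_force: [0.4, 0.2, -0.7]
gripper_width: 0.022
gripper_force: 14.9
```

Emit:
carry_out:
  targets:
    - [-0.06,-0.05,0,0,0,-0.05]
    - [-0.055,-0.05,0,0,0,-0.05]
    - [-0.05,-0.055,0,0,0,-0.05]
    - [-0.04,-0.05,0,0,0,-0.04]
    - [0,0,0,0,0,0]

```text
time_s: 22.3
tcp_pos: [0.5871, 0.0094, 0.1615]
eef_rot: [179.9, 0.1, -45.3]
contact_force: [-0.4, 0.2, -0.3]
gripper_width: 0.0218
gripper_force: 14.9
```

```bash
python3 -c "
from h import *
go(.596,.015,.072,-45.5,3)"
```

```text
at [0.5871 0.0094 0.1615] [ 1.799e+02  1.000e-01 -4.530e+01] j [ 20.  16. -16.  -0. -58.  25.] w 0.0218 gf 14.9 F [-0.4  0.2 -0.3] t 22.3 rows 3
[(0.002), (-0.007), (0.06), (0.001), (0.0), (0.001)]
[(0.002), (-0.007), (0.06), (0.001), (0.0), (0.001)]
[(0.002), (-0.007), (0.06), (0.001), (0.0), (0.001)]
```

Emit:
carry_out:
  targets:
    - [0.002,-0.01,0,0,0,0]
    - [0.002,-0.01,0.06,0,0,0]
    - [0.001,0,0.06,0,0,0]
    - [0,0,0.03,0,0,0]
    - [0,0,0,0,0,0]

```text
time_s: 22.92
tcp_pos: [0.5957, 0.0121, 0.087]
eef_rot: [179.9, 0.1, -45.5]
contact_force: [0.3, -0.7, 0.1]
gripper_width: 0.0221
gripper_force: 14.9
```

```bash
python3 -c "
from h import *
go(.596,.015,.072,-45.5,1)
S=r.capture('side')[:,:,::-1];T=r.capture('top')[:,:,::-1]
f=lambda I,x,y:cv2.resize(np.ascontiguousarray(I[y:y+80,x:x+80]),None,fx=5,fy=5,interpolation=cv2.INTER_CUBIC)
cv2.imwrite('pics/c5.png',np.hstack([f(S,265,150),f(T,280,145)]))"
```

```text
at [0.5957 0.0121 0.087 ] [ 1.799e+02  1.000e-01 -4.550e+01] j [ 20.  21. -20.   0. -49.  25.] w 0.0221 gf 14.9 F [ 0.3 -0.7  0.1] t 22.925 rows 1
[(-0.004), (-0.005), (0.03), (0.002), (0.001), (-0.0)]
```

View pics/c5.png

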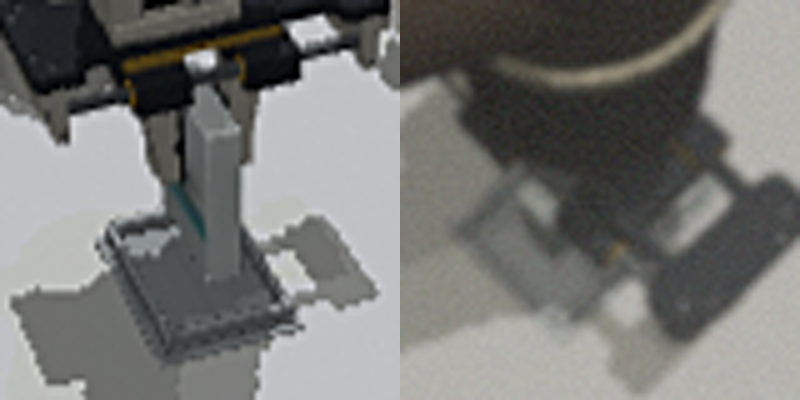

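The carton is upright over the tray and lies along its length. Before lowering, I'll check how its near end will sit.

Run:
```python
from h import *
u=lambda x,y:(265+(x+.5)/5-.5,150+(y+.5)/5-.5)
e=plane('side',[u(205,280),u(239,277)],.087-.0631+.005)[:,:2]; c=e.mean(0); d=np.array([-np.sin(np.radians(44.5)),np.cos(np.radians(44.5))])
print('end',e,'centre',c-d*.0375)
# tray flange corners near end, in side view
q=plane('side',[u(103,245),u(298,325),u(170,362)],.001)[:,:2]; print('tray',q,(q[0]+q[1])/2)
```

```text
end [[0.57837807 0.04371388]
 [0.56221093 0.03438634]] centre [0.59657859 0.01230322]
tray [[0.6600251  0.00760175]
 [0.52945157 0.02961203]
 [0.58201464 0.08379201]] [0.59473834 0.01860689]
```

Emit:
carry_out:
  targets:
    - [-0.009,-0.004,0.02,0,0,0]
    - [0,0,0.015,0,0,0]
    - [0,0,0.005,0,0,0]
    - [0,0,0,0,0,0]

```text
time_s: 23.52
tcp_pos: [0.5945, 0.0175, 0.0679]
eef_rot: [180.0, 0.0, -45.4]
contact_force: [0.4, 0.6, -1.0]
gripper_width: 0.0221
gripper_force: 14.9
```

Emit:
carry_out:
  targets:
    - [0,0,0.003,0,0,0]
    - [0,0,0.003,0,0,0]
    - [0,0,0,0,0,0]

```text
time_s: 23.9
tcp_pos: [0.5945, 0.0175, 0.065]
eef_rot: [180.0, 0.0, -45.5]
contact_force: [0.2, -0.1, 0.4]
gripper_width: 0.0221
gripper_force: 14.9
```

Emit:
carry_out:
  targets:
    - [0,0,0.002,0,0,0]
    - [0,0,0.002,0,0,0]
    - [0,0,0,0,0,0]

```text
time_s: 24.28
tcp_pos: [0.5946, 0.0175, 0.063]
eef_rot: [-180.0, -0.0, -45.5]
contact_force: [-0.1, 0.1, -0.5]
gripper_width: 0.0222
gripper_force: 14.9
```

Emit:
carry_out:
  targets:
    - [0,0,0.001,0,0,0]
    - [0,0,0,0,0,0]

```text
time_s: 24.52
tcp_pos: [0.5947, 0.0175, 0.0629]
eef_rot: [-180.0, -0.0, -45.4]
contact_force: [-0.8, -0.6, 4.0]
gripper_width: 0.0219
gripper_force: 14.9
```

Contact. I'll release and rise.

Emit:
carry_out:
  targets:
    - [0,0,0,0,0,0]
    - [0,0,0,0,0,0]
    - [0,0,0,0,0,0]
    - [0,0,0,0,0,0]
    - [0,0,0,0,0,0]
  hand: 1

```text
time_s: 25.15
tcp_pos: [0.5946, 0.0175, 0.0625]
eef_rot: [180.0, 0.0, -45.5]
contact_force: [-0.0, -0.3, 0.5]
gripper_width: 0.0667
gripper_force: 0.0
```

Emit:
carry_out:
  targets:
    - [0,0,0,0,0,0]
    - [0,0,-0.04,0,0,0]
    - [0,0,-0.08,0,0,0]
    - [0,0,-0.1,0,0,0]
    - [0,0,-0.06,0,0,0]

```text
time_s: 25.78
tcp_pos: [0.5953, 0.0176, 0.2054]
eef_rot: [-179.9, -0.1, -45.4]
contact_force: [0.2, -0.3, 0.4]
gripper_width: 0.0874
gripper_force: 0.0
```

```bash
python3 -c "
from h import *
go(.4487,-.092,.18,-167.4,13)"
```

```text
at [0.5953 0.0176 0.2054] [-1.799e+02 -1.000e-01 -4.540e+01] j [ 21.  14. -12.   0. -63.  24.] w 0.0874 gf 0.0 F [ 0.2 -0.3  0.4] t 25.775 rows 13
[(-0.004), (0.028), (0.004), (-0.0), (0.0), (0.156)]
[(0.001), (0.028), (0.004), (-0.0), (0.0), (0.156)]
[(0.005), (0.028), (0.004), (-0.0), (0.0), (0.156)]
[(0.01), (0.026), (0.004), (-0.0), (0.0), (0.156)]
[(0.014), (0.024), (0.004), (-0.0), (0.0), (0.156)]
[(0.018), (0.022), (0.004), (-0.0), (0.0), (0.156)]
[(0.021), (0.019), (0.004), (-0.0), (0.0), (0.156)]
[(0.024), (0.015), (0.004), (-0.0), (0.0), (0.156)]
[(0.026), (0.011), (0.004), (-0.0), (0.0), (0.156)]
[(0.027), (0.007), (0.004), (-0.0), (0.0), (0.156)]
[(0.028), (0.002), (0.004), (-0.0), (0.0), (0.156)]
[(0.028), (-0.003), (0.004), (-0.0), (0.0), (0.156)]
[(0.027), (-0.007), (0.004), (-0.0), (0.0), (0.156)]
```

Emit:
carry_out:
  targets:
    - [-0.004,0.028,0,0,0,0.156]
    - [0.001,0.028,0,0,0,0.156]
    - [0.005,0.028,0,0,0,0.156]
    - [0.01,0.026,0,0,0,0.156]
    - [0.014,0.024,0,0,0,0.156]

```text
time_s: 26.4
tcp_pos: [0.538, -0.0249, 0.2026]
eef_rot: [-180.0, 0.0, -92.6]
contact_force: [-0.5, -0.7, -0.4]
gripper_width: 0.0874
gripper_force: 0.0
```

Emit:
carry_out:
  targets:
    - [0.018,0.022,0,0,0,0.156]
    - [0.021,0.019,0,0,0,0.156]
    - [0.024,0.015,0,0,0,0.156]
    - [0.026,0.011,0,0,0,0.156]
    - [0.027,0.007,0,0,0,0.156]

```text
time_s: 27.02
tcp_pos: [0.4813, -0.0669, 0.2026]
eef_rot: [-180.0, 0.0, -139.4]
contact_force: [-0.8, 0.6, -1.1]
gripper_width: 0.0875
gripper_force: 0.0
```

Emit:
carry_out:
  targets:
    - [0.028,0.002,0,0,0,0.156]
    - [0.028,-0.003,0,0,0,0.156]
    - [0.027,-0.007,0,0,0,0.156]
    - [0,0,0,0,0,0]

```text
time_s: 27.52
tcp_pos: [0.4477, -0.0924, 0.2028]
eef_rot: [180.0, 0.0, -167.1]
contact_force: [-0.1, 0.5, 1.3]
gripper_width: 0.0881
gripper_force: 0.0
```

```bash
python3 look.py 6; python3 -c "
from h import *
go(.4487,-.092,.12,-167.4,2)"
```

```text
at [ 0.4485 -0.092   0.2028] [-180.     0.  -166.9] j [ 13.   1. -28.   0. -61. -90.] w 0.0875 gf 0.0 F [ 0.  -0.7  0.7] t 27.625 rows 2
[(-0.0), (-0.0), (0.083), (-0.0), (0.0), (0.004)]
[(-0.0), (-0.0), (0.083), (-0.0), (0.0), (0.004)]
```

View pics/L6.png

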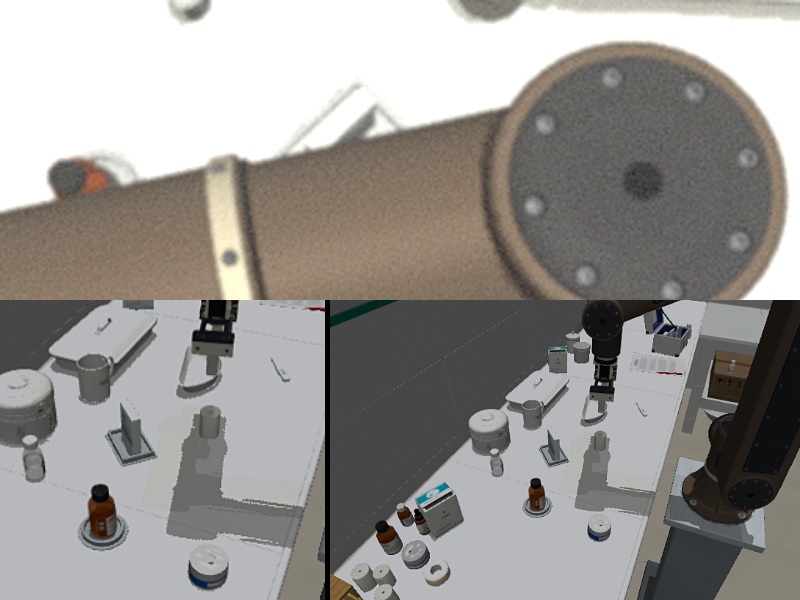

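The carton stands upright inside the tray, the bottle is fine, and the roll is still at its parking place. I'm picking up the roll.

Emit:
carry_out:
  targets:
    - [0,0,0.08,0,0,0]
    - [0,0,0.1,0,0,0]
    - [0,0,0.09,0,0,0]
    - [0,0,0.045,0,0,0]
    - [0,0,0,0,0,0]

```text
time_s: 28.25
tcp_pos: [0.4474, -0.092, 0.0436]
eef_rot: [180.0, -0.2, -167.0]
contact_force: [-0.4, 0.1, -0.3]
gripper_width: 0.0882
gripper_force: 0.0
```

Emit:
carry_out:
  targets:
    - [0,0,0,0,0,0]
    - [0,0,0,0,0,0]
    - [0,0,0,0,0,0]
    - [0,0,0,0,0,0]
    - [0,0,0,0,0,0]
  hand: 0
  squeeze: 15

```text
time_s: 28.88
tcp_pos: [0.4484, -0.092, 0.0453]
eef_rot: [180.0, 0.0, -167.1]
contact_force: [0.4, 1.0, 2.1]
gripper_width: 0.0452
gripper_force: 15.0
```

Emit:
carry_out:
  targets:
    - [0,0,0,0,0,0]
    - [0,0,0,0,0,0]
    - [0,0,-0.04,0,0,0]
    - [0,0,-0.1,0,0,0]
    - [0,0,-0.06,0,0,0]

```text
time_s: 29.5
tcp_pos: [0.4486, -0.092, 0.1468]
eef_rot: [-180.0, 0.1, -167.1]
contact_force: [0.2, 0.5, -0.7]
gripper_width: 0.0451
gripper_force: 15.0
```

```bash
python3 -c "
from h import *
go(.538,-.31,.145,-167.4,6)"
```

```text
at [ 0.4486 -0.092   0.1468] [-1.800e+02  1.000e-01 -1.671e+02] j [ 13.   4. -33.   0. -53. -90.] w 0.0451 gf 15.0 F [ 0.2  0.5 -0.7] t 29.5 rows 6
[(-0.013), (-0.077), (0.001), (-0.0), (0.0), (0.001)]
[(-0.013), (-0.077), (0.001), (-0.0), (0.0), (0.001)]
[(-0.013), (-0.077), (0.001), (-0.0), (0.0), (0.001)]
[(-0.013), (-0.077), (0.001), (-0.0), (0.0), (0.001)]
[(-0.013), (-0.077), (0.001), (-0.0), (0.0), (0.001)]
[(-0.013), (-0.077), (0.001), (-0.0), (0.0), (0.001)]
```

Emit:
carry_out:
  targets:
    - [-0.01,-0.06,0,0,0,0]
    - [-0.014,-0.085,0,0,0,0]
    - [-0.014,-0.085,0,0,0,0]
    - [-0.014,-0.085,0,0,0,0]
    - [-0.014,-0.085,0,0,0,0]

```text
time_s: 30.12
tcp_pos: [0.5251, -0.281, 0.1445]
eef_rot: [180.0, -0.0, -167.1]
contact_force: [0.2, 0.3, -0.6]
gripper_width: 0.0455
gripper_force: 15.0
```

Emit:
carry_out:
  targets:
    - [-0.012,-0.06,0,0,0,0]
    - [0,0,0,0,0,0]
    - [0,0,0,0,0,0]

```text
time_s: 30.5
tcp_pos: [0.5368, -0.3073, 0.1444]
eef_rot: [180.0, -0.1, -167.2]
contact_force: [-0.8, 0.9, 0.3]
gripper_width: 0.0456
gripper_force: 15.0
```

```bash
python3 -c "
from h import *
go(.538,-.31,.055,-167.4,2)
S=r.capture('side')[:,:,::-1]
cv2.imwrite('pics/d7.png',cv2.resize(np.ascontiguousarray(S[90:180,310:410]),None,fx=5,fy=5,interpolation=cv2.INTER_CUBIC))"
```

```text
at [ 0.5368 -0.3073  0.1444] [ 1.800e+02 -1.000e-01 -1.672e+02] j [-12.  19. -14.  -0. -57. -65.] w 0.0456 gf 15.0 F [-0.8  0.9  0.3] t 30.5 rows 2
[(-0.001), (-0.003), (0.089), (0.0), (-0.001), (0.002)]
[(-0.001), (-0.003), (0.089), (0.0), (-0.001), (0.002)]
```

View pics/d7.png

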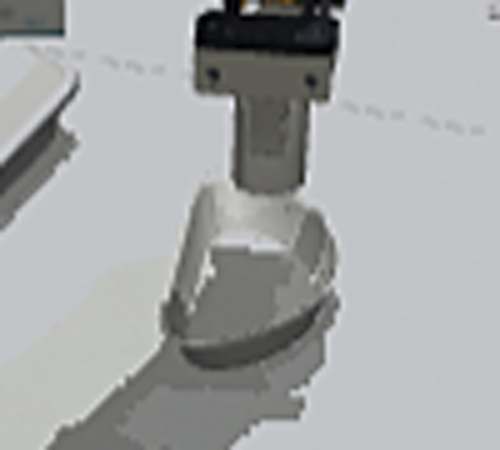

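The roll hangs upright over the dish in line with its middle: roll columns 235–305, dish columns 165–335. I'm lowering it.

Emit:
carry_out:
  targets:
    - [0,-0.005,0.06,0,0,0]
    - [0,0,0.08,0,0,0]
    - [0,0,0.03,0,0,0]
    - [0,0,0.009,0,0,0]
    - [0,0,0,0,0,0]

```text
time_s: 31.18
tcp_pos: [0.5387, -0.31, 0.0565]
eef_rot: [-180.0, 0.1, -167.1]
contact_force: [0.3, -0.9, 0.0]
gripper_width: 0.0452
gripper_force: 15.0
```

Emit:
carry_out:
  targets:
    - [0,0,0.003,0,0,0]
    - [0,0,0.003,0,0,0]
    - [0,0,0,0,0,0]

```text
time_s: 31.55
tcp_pos: [0.5381, -0.31, 0.0529]
eef_rot: [-180.0, 0.0, -167.1]
contact_force: [0.7, 0.6, 0.3]
gripper_width: 0.0454
gripper_force: 15.0
```

Emit:
carry_out:
  targets:
    - [0,0,0.003,0,0,0]
    - [0,0,0.002,0,0,0]
    - [0,0,0,0,0,0]

```text
time_s: 31.92
tcp_pos: [0.5381, -0.3101, 0.0504]
eef_rot: [-180.0, 0.0, -167.1]
contact_force: [-0.5, 1.3, 3.1]
gripper_width: 0.0452
gripper_force: 15.0
```

Emit:
carry_out:
  targets:
    - [0,0,0.001,0,0,0]
    - [0,0,0,0,0,0]

```text
time_s: 32.17
tcp_pos: [0.5381, -0.3101, 0.0504]
eef_rot: [-180.0, 0.0, -167.1]
contact_force: [-2.0, 2.3, 8.5]
gripper_width: 0.0451
gripper_force: 15.0
```

Contact at the expected height. I'll release, rise and clear off to the right.

Emit:
carry_out:
  targets:
    - [0,0,-0.002,0,0,0]
    - [0,0,0,0,0,0]
    - [0,0,0,0,0,0]
    - [0,0,0,0,0,0]
    - [0,0,0,0,0,0]
  hand: 1

```text
time_s: 32.8
tcp_pos: [0.538, -0.31, 0.0505]
eef_rot: [180.0, -0.0, -167.1]
contact_force: [0.4, 0.1, 0.1]
gripper_width: 0.0861
gripper_force: 0.0
```

Emit:
carry_out:
  targets:
    - [0,0,0,0,0,0]
    - [0,0,-0.05,0,0,0]
    - [0,0,-0.1,0,0,0]
    - [0,0,-0.1,0,0,0]
    - [0,0,-0.08,0,0,0]

```text
time_s: 33.42
tcp_pos: [0.5383, -0.3101, 0.218]
eef_rot: [-179.9, 0.1, -167.1]
contact_force: [0.9, 0.3, -0.8]
gripper_width: 0.0879
gripper_force: 0.0
```

Emit:
carry_out:
  targets:
    - [0.05,-0.09,0,0,0,0]
    - [0.05,-0.09,0,0,0,0]
    - [0.05,-0.09,0,0,0,0]
    - [0.05,-0.09,0,0,0,0]
    - [0.05,-0.09,0,0,0,0]

```text
time_s: 34.05
tcp_pos: [0.4657, -0.5587, 0.2156]
eef_rot: [-180.0, 0.0, -167.1]
contact_force: [1.3, 0.0, -0.1]
gripper_width: 0.0877
gripper_force: 0.0
```

Emit:
carry_out:
  targets:
    - [0.05,-0.09,0,0,0,0]
    - [0.05,-0.09,0,0,0,0]
    - [0,0,0,0,0,0]

```text
time_s: 34.42
tcp_pos: [0.4352, -0.659, 0.2136]
eef_rot: [179.9, -0.1, -167.4]
contact_force: [0.5, 0.7, -0.4]
gripper_width: 0.0874
gripper_force: 0.0
```

```bash
python3 look.py 8
```

```text
(no output)
```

View pics/L8.png

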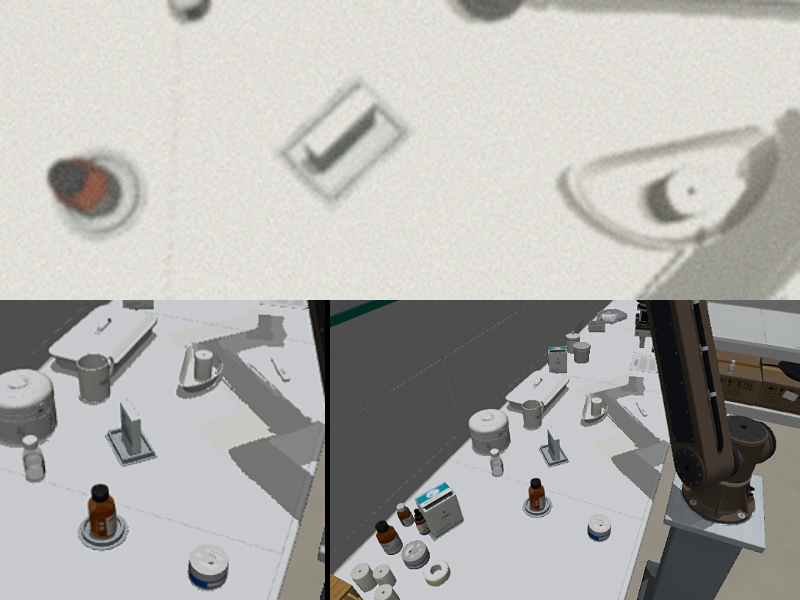

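All three stand upright in their places: bottle cap at (207,201), carton along the tray, roll hole at (456,206). I'll do a last numeric check of the centring.

Run:
```python
from h import *
from m import blob
t=cv2.GaussianBlur(cv2.imread('pics/T8.png'),(3,3),0);s=cv2.imread('pics/S8.png')
k,c=blob(t,(195,185,40,40),lambda a:(a.max(2)<60)&(a[:,:,2]-a[:,:,0]<15)); k2,c2=blob(s,(268,232,28,25),lambda a:a.max(2)<60)
print('cap',c,c2,tri(c,c2),'top@.112',plane('top',[(207.2-.3,200.8-.3)],.113))
e=s; b=(250,235,66,70)
m=lambda im,b,th:(lambda g:(abs(g-np.median(g[:3]))>th).astype(np.uint8))(im.mean(2)[b[1]:b[1]+b[3],b[0]:b[0]+b[2]])
for n,im,b,th in(('side',s,(255,262,56,44),10),('top',t,(213,183,40,48),5)):
    kk=max(cv2.findContours(m(im,b,th),0,cv2.CHAIN_APPROX_NONE)[0],key=cv2.contourArea).reshape(-1,2)+b[:2]; P=plane(n,kk,.003)[:,:2]*1000; print(n,P.min(0),P.max(0))
print('roll',plane('top',[(455.8,205.7)],.068))
```

```text
cap [207.1056338  201.00704225] [279.83536585 244.50609756] (array([0.53887703, 0.26680467, 0.10113097]), np.float64(0.00030749294074103003)) top@.112 [[0.53782622 0.26340813 0.113     ]]
side [440.97670788 207.51024487] [618.61500843 373.64810149]
top [491.72262401 215.46359974] [590.09093127 285.45984507]
roll [[ 0.53843385 -0.3100633   0.068     ]]
```

The bottle is at (0.539, 0.267) against the stand at about (0.540, 0.267), and the roll is at (0.538, −0.310), the dish's centre. I'm handing the job in.

```bash
python3 -c "
from plant import r
print(r.close_job())"
```

```text
the job is handed in; nothing more can be done
None
```

The job is handed in at about 35 s of the 109 s allowed: the bottle is on the round stand, the carton lengthwise in the oblong tray and the gauze roll in the middle of the kidney dish, all upright in the last picture; the hand-in gave no verdict.

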